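# Refit the burr carrier and the adjusting pinion of a coffee grinder

## Robot

A 6-joint arm with a two-finger parallel gripper is mounted at the origin on the work surface. World frame = base frame: x ahead of the robot, y to its left, z up, the work surface at z = 0. Lengths are in mm, angles in degrees, forces in N, time in s.
With the tool pointing down it reaches from about 350 to 850 mm from the base axis. Payload 8.1 kg.
Tool frame: the origin (TCP) lies at the very end of the fingers, on their centre line; the grasp point (between the pads) lies r.tcp_to_grasp behind it (r.tcp_to_grasp is the distance from the TCP to the grasp point, in mm); z points along the fingers, y is the line along which they close (so a half turn about z gives the same grasp; the last joint's range is limited). The gripper opens to 85 mm and grips with 20 to 120 N. Pads are 22 mm wide; open, the fingers measure 114 mm over their backs; the gripper's body (76 mm by 85 mm) begins 54 mm behind the grasp point. The pads swing forward as they close: fully open they stand 13 mm farther back than shut.
Start: joints at [72.284, 7.471, 85.268, -0, 87.261, -4.893], TCP at [133.139, 585.046, 231.292] pointing down, gripper open.
Joint ranges: [-169.43, 169.43], [-51.17, 129.36], [1.28, 143.12], [-76.62, 256.62], [0, 156.53], [-152.29, 152.29]. Speed limits (degrees/s): [136.94, 136.94, 159.86, 180, 180, 180].

## Interface

Orientations are given as [roll, pitch, yaw] about the fixed x, y, z axes, in that order (R = Rz(yaw) Ry(pitch) Rx(roll)).
In Python, from bench import r gives the robot as it stands.
- The arm moves only by the shell command python3 -m handwheel 'ROWS' [OPENING] [FORCE]. ROWS is JSON, a list of rows, each a list of 4 numbers: the shift along the tool's x, y, z in m, then the turn about the tool's z in degrees. A call has 1 to 10 rows; each row shifts and turns the commanded pose from where the row before left it, along the tool's axes as they then stand; what a row does not reach is not made up. A row lasts 1/10 s, in which the tool goes at most 50 mm and 8.59 degrees, less where a joint would pass 70% of its speed; a pose out of reach is approached as far as the arm can. A call is refused whole if a number of a shift passes 0.05 or a number of a turn 8.59, either way. A call with a gripper value outside its range is refused whole. OPENING is the finger opening in m, from 0 to 0.0854, set as the call begins (- or left out, the last holds). The fingers move at their own pace and stop on an object; FORCE is the grip in N (left out, the last holds). Time passes only in rows, so rows that do not move let the fingers close. It gives the time, the measured TCP pose, the force, the opening and the grip force at its end, in the units of the state.
- r.sense(): the state, without advancing time (a new reading comes with each control period).
- r.snapshot(name): name is "scene" or "side" or "wrist"; returns the picture (480x640x3 uint8, red, green, blue); there is no depth.
- r.camera_params(name): a dict with "fx", "fy", "cx", "cy" (pixels), "R" (3x3) and "t" (3): a world point X has camera coordinates R X + t; the wrist camera has in their place "mount" (4x4, takes a point from camera to tool coordinates, whose origin is the TCP and whose axes are the flange's). Camera axes: x right, y down, z forward; pixel columns grow to the right and rows downward; lengths in mm; the calibration is good to about 2 mm. A picture is of the moment at which its call begins: read the wrist's pose just before it. camera_params takes no time and is no camera call.
- r.hand_in(): hands the job in; it is judged then, once.
The state is a dict: "time": time; "joint_pos": joint angles; "qd": joint speeds; "joint_efforts": joint torques, N m; "tool_pos": TCP position; "tcp_rot": TCP orientation; "ft_force": force on the tool from outside, world axes, zero at the start; "wrist_torque": the same for the moment, N m; "finger_gap": finger opening in mm; "grip_force": force on a finger pad.
Only numpy, scipy, OpenCV 4.12 (cv2) and the standard library are available. Lean on these libraries where they do the work, as an engineer would, in place of code of your own. Each camera call takes 0.05 s, during which the arm holds its last target. There are 200 camera calls.

## Task

Put the open coffee grinder back together. First set the large burr carrier over the square drive shaft and turn it while pressing lightly until it drops fully home, and let go of it; then do the same with the small toothed pinion on the stud beside it, turning it until its teeth mesh with the toothed collar and it sits fully home. Leave both seated and let go, and do not shift or tip the other things on the counter.

Things in the scene. Friction and masses are not known exactly. Their poses are not given: they have to be found in the camera images.
- carrier_mid (a point): burr carrier, steel, about 0.45 kg, stands upright left or right of the grinder, the pinion on the other side. 69 high: a disc 84 across, 12 thick at the bottom, then a square hub 44 x 44 up to 39, then the wing. Point: its centre, 34.5 above the underside; z up. In the underside a square bore 24 x 24, 36 deep, sides parallel to x and y: any quarter turn fits
- carrier_wing (a point): centre of the carrier's wing, the upright flat grip on its top, 54 above its underside: 50 long along x, 12 thick along y, 30 high
- pinion_mid (a point): adjusting pinion, steel, about 0.25 kg, stands upright. 65 high: a gear of ten teeth, 56 across, 14 thick at the bottom, a round hub 34 across up to 35, then the wing. Point: its centre, 32.5 above the underside; z up. In the underside a round bore 19 across, 32 deep
- pinion_wing (a point): centre of the pinion's wing, the upright flat grip on its top, 50 above its underside: 50 long along x, 12 thick along y, 30 high
- shaft_seat (a point): on the drive shaft's axis, at the height where the carrier's underside rests when home, 122 above the counter. The point's x points to the stud. The carrier not in line with the square rides 14 above home and drops when turned to within about 4 degrees (each 90 degrees)
- shaft_tip (a point): tip of the vertical steel drive shaft, 34 above shaft_seat: from the seat up a square 22 x 22, 14 high, a round pilot 21.6 across, 14 high, a cone 6 high. The square stands at an arbitrary angle, not given here, visible from above; it is stiff to turn (1.2 N m) and stays put under a light press
- collar_top (a point): centre of the top of the aluminium gear ring round the shaft, 14 above shaft_seat: 94 inside, 126 over its 24 teeth, 14 high, level with the carrier's disc when that is home. It stands at an arbitrary angle, not given, and is stiff to turn (2.5 N m)
- stud_seat (a point): on the stud's axis, 85 from the shaft's, at the height where the pinion's underside rests when home, 122 above the counter. A pinion standing on the collar's teeth rides 14 above home and drops when turned to a mesh (one every 36 degrees, about 10 degrees wide)
- stud_tip (a point): tip of the vertical round steel stud, 30 above stud_seat: 16 across, the top 6 a cone
- deck (a point): middle of the top of the grinder's housing, a box fixed to the counter: 210 along x, 150 along y, 120 high, with a 25 spout at its -x end; the shaft lies 20 from here towards -x, the stud 65 towards +x
- cup_a_mid (a point): white cup without handle, 76 across, 58 high, standing upright; its centre; bystander, sizes in mm, leave alone
- cup_b_mid (a point): a second cup like it; bystander, sizes in mm, leave alone
- tamper_mid (a point): steel tamper, 58 across, 85 high, standing; its centre; bystander, sizes in mm, leave alone
- jar_mid (a point): glass jar with lid, 68 across, 75 high; its centre; bystander, sizes in mm, leave alone
- shaker_mid (a point): steel cocoa shaker, 60 across, 105 high, standing; its centre; bystander, sizes in mm, leave alone
- syrup_mid (a point): glass syrup bottle, 66 across, 210 high, the tallest thing among the parts; its centre; bystander, sizes in mm, leave alone
- pitcher_mid (a point): steel milk pitcher, 84 across, 100 high, handle on one side; its centre; bystander, sizes in mm, leave alone
- portafilter_mid (a point): portafilter lying flat, 220 long, 40 high; a point near its middle; bystander, sizes in mm, leave alone
Not all that is in view belongs to the job. Leave any blue look-alike of the part that bears carrier_mid alone. What is shaped like the part that bears pinion_mid but purple is not meant.

How it is judged (in metres and radians):
On the way, in this order (a step that is already met when the one before it is completed fails the run):
1. the burr carrier is home on the drive shaft and let go (horizontal distance between carrier_mid and shaft_seat below 0.004 m and z of carrier_mid in the frame of shaft_seat below 0.0375 m and angle between carrier_mid's own z axis and vertical below 0.06 rad and contact force between carrier and the fingers below 0.05 N), for 0.2 s.
2. the pinion is home on its stud, meshed with the collar (horizontal distance between pinion_mid and stud_seat below 0.004 m and z of pinion_mid in the frame of stud_seat below 0.0355 m and angle between pinion_mid's own z axis and vertical below 0.06 rad), for 0.2 s.
At the end, for the whole second after the job is handed in: The carrier's underside is within 3 mm of the shaft seat's height and its axis within 4 mm of the shaft's; the pinion likewise on the stud seat; both upright within 0.06 rad and at rest (all of step 2 and horizontal distance between carrier_mid and shaft_seat below 0.004 m and z of carrier_mid in the frame of shaft_seat below 0.0375 m and angle between carrier_mid's own z axis and vertical below 0.06 rad and linear speed of each of carrier, pinion below 0.02 m/s and angular speed of each of carrier, pinion below 0.2 rad/s); the robot touches nothing.
It fails at once if a bystander is shifted by more than 40 mm or knocked over (distance of any of cup_a_mid, cup_b_mid, tamper_mid, jar_mid, shaker_mid, syrup_mid, pitcher_mid, portafilter_mid from where it was at the start of the episode above 0.04 m or angle between any of cup_a_mid, cup_b_mid, tamper_mid, jar_mid, shaker_mid, syrup_mid, pitcher_mid, portafilter_mid's own z axis and vertical above 0.6 rad).
It also fails if it takes over 72 s, if anything falls off the work surface, if the arm or the gripper's body presses on something with over 40 N, if the wrist force passes 120 N, or if a joint passes its speed limit or range.

## Working session

There is one attempt and no reset: what is moved stays moved. The work goes in short steps, Python scripts to look and compute and a shell command to move; the robot and the scene stay as the last step left them, time stands still between calls to the robot, and variables do not carry over. Pictures are saved under pics/ and viewed, at most 10 in all, crops included, and the job is handed in when it is done.

```bash
mkdir -p pics; ls; python3 - <<'E'
from bench import r
import cv2,numpy as np
print(r.sense()); print(r.tcp_to_grasp)
for n in("scene","side","wrist"):
    im=r.snapshot(n); cv2.imwrite(f"pics/{n}0.png",im[:,:,::-1]); p=r.camera_params(n); print(n,{k:np.round(v,4).tolist() for k,v in p.items()})
E
```

```text
pics
{'time': 0.0, 'joint_pos': array([ 7.22849581e+01,  7.51515383e+00,  8.53302762e+01, -1.71936555e-05,
        8.72604308e+01, -4.89255590e+00]), 'qd': array([-0.02011599,  0.05223564,  0.04537199,  0.14595101,  0.03602101,
        0.05501506]), 'joint_efforts': array([-2.03093667e-03, -5.69411051e+01, -5.00543082e+01, -4.29740203e-04,
        1.49081298e-02,  1.45456954e-05]), 'tool_pos': array([132.96401044, 584.51794886, 230.23439041]), 'tcp_rot': array([-1.79894523e+02, -9.01148267e-03,  1.67177507e+02]), 'ft_force': array([0.74090992, 0.21252257, 0.47604915]), 'wrist_torque': array([-0.00632805,  0.01582958,  0.04249444]), 'grip_force': 0.0, 'finger_gap': 85.16806536380915}
18.700000000000003
scene {'fx': 612.9276, 'fy': 612.9276, 'cx': 318.2648, 'cy': 238.7766, 'R': [[-0.7649, 0.6441, -0.0106], [0.4671, 0.5433, -0.6976], [-0.4436, -0.5385, -0.7164]], 't': [396.5345, -164.882, 2179.0824]}
side {'fx': 476.8348, 'fy': 476.8348, 'cx': 315.4723, 'cy': 235.2663, 'R': [[0.8953, -0.4454, -0.0015], [-0.256, -0.5119, -0.82], [0.3644, 0.7346, -0.5724]], 't': [-480.4228, 237.4348, 1068.536]}
wrist {'fx': 356.1099, 'fy': 356.1099, 'cx': 320.9418, 'cy': 238.0247, 'mount': [[0.0, -0.9611, -0.2761, 70.1754], [1.0, 0.0002, -0.0008, 0.0241], [0.0009, -0.2761, 0.9611, -142.0259], [0.0, 0.0, 0.0, 1.0]]}
```

View pics/scene0.png

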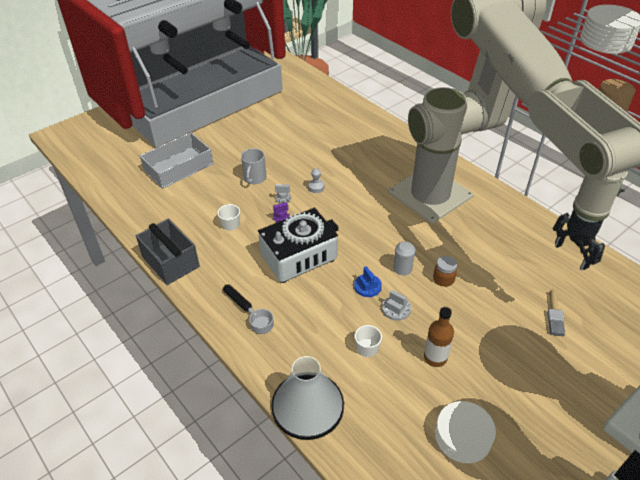

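View pics/side0.png

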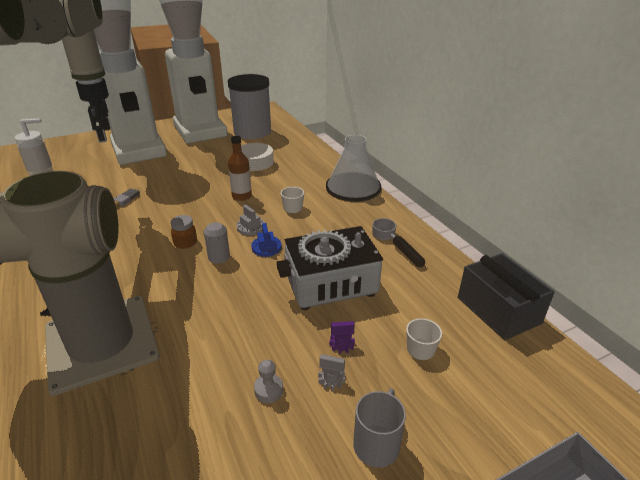

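The scene view shows the grinder at about (300,240), with its shaft tip near (303,224) and the stud near (278,237). The steel carrier is at (397,303), next to a blue look-alike at (367,283). The steel pinion is at (283,192), next to a purple one at (281,211). In the side view the carrier is at (250,218), the pinion at (332,370), the shaft at (324,240) and the stud at (358,238).

```bash
cat > h.py <<'E'
import numpy as np,cv2
from bench import r
from scipy.spatial.transform import Rotation as Ro
def cam(n,s=None):
    p=r.camera_params(n)
    if n!="wrist": return p,p["R"],p["t"]
    s=s or r.sense(); M=np.array(p["mount"]); Rt=Ro.from_euler("xyz",s["tcp_rot"],degrees=True).as_matrix()
    Rc=Rt@M[:3,:3]; c=Rt@M[:3,3]+s["tool_pos"]; return p,Rc.T,-Rc.T@c
def ray(n,uv,s=None):
    p,R,t=cam(n,s); R=np.array(R);t=np.array(t)
    d=R.T@np.array([(uv[0]-p["cx"])/p["fx"],(uv[1]-p["cy"])/p["fy"],1]); return -R.T@t,d/np.linalg.norm(d)
def onz(n,uv,z,s=None):
    c,d=ray(n,uv,s); return c+d*(z-c[2])/d[2]
def tri(a,b):
    (c1,d1),(c2,d2)=a,b
    k=np.linalg.lstsq(np.stack([d1,-d2],1),c2-c1,rcond=None)[0]
    p,q=c1+k[0]*d1,c2+k[1]*d2; return (p+q)/2,np.linalg.norm(p-q)
def proj(n,X,s=None):
    p,R,t=cam(n,s); q=np.array(R)@X+np.array(t); return [p["cx"]+p["fx"]*q[0]/q[2],p["cy"]+p["fy"]*q[1]/q[2]]
E
python3 - <<'E'
from h import *
for k,a,b in [("carrier wing top",(398,296),(249,212)),("pinion wing",(283,188),(333,362)),("shaft",(303,222),(324,236)),("stud",(278,234),(358,234)),("blue",(367,278),(266,233)),("purple",(281,209),(343,330)),("shaker",(405,243),(216,228)),("bottle",(446,311),(236,139)),("cupa",(368,335),(292,192)),("cupb",(229,211),(424,330)),("tamper",(316,172),(266,368)),("pitcher",(254,155),(380,408)),("jar",(446,260),(182,220)),("portaf",(262,318),(385,228))]:
    p,e=tri(ray("scene",a),ray("side",b)); print(k,p.round(),round(e,1))
E
```

```text
carrier wing top [457. 286.  53.] 3.0
pinion wing [ 415. -317.   47.] 6.0
shaft [533. -52. 153.] 0.5
stud [617. -69. 144.] 1.5
blue [469. 172.  43.] 3.4
purple [ 480. -243.   39.] 4.5
shaker [327. 179. 101.] 8.3
bottle [496. 477. 203.] 4.3
cupa [618. 331.  56.] 0.8
cupb [ 627. -335.   56.] 3.9
tamper [ 286. -288.   67.] 1.1
pitcher [ 418. -478.   98.] 6.9
jar [263. 294.  76.] 3.2
portaf [795.  71.  23.] 7.4
```

```bash
python3 - <<'E'
import cv2
a=cv2.imread("pics/scene0.png");b=cv2.imread("pics/side0.png")
t=cv2.resize(a[160:340,215:455],None,fx=3.3,fy=3.3,interpolation=cv2.INTER_CUBIC); cv2.imwrite("pics/crop1.png",t[:600,:800])
E
```

```text
(no output)
```

View pics/crop1.png

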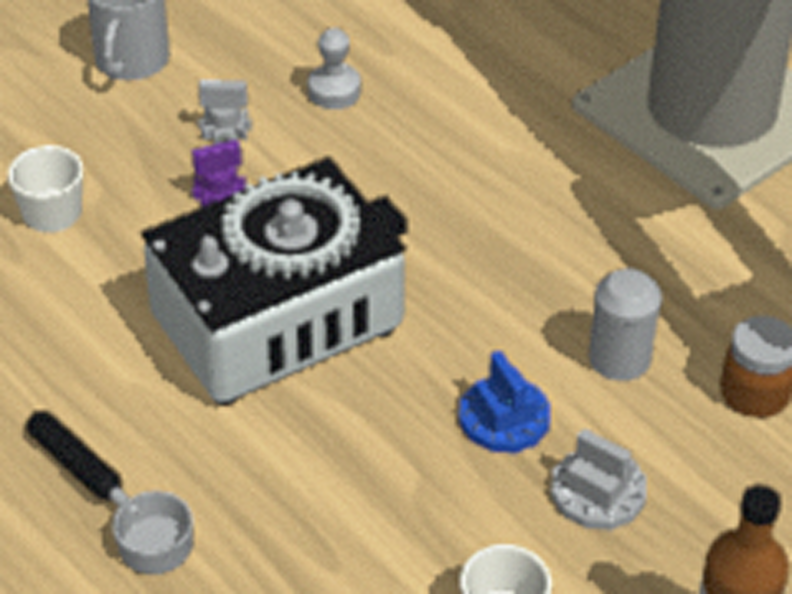

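The crop shows the wings clearly: the carrier wing is around (600,455) in the crop, the pinion wing at (222,95), the shaft at (290,212) and the stud at (208,248). The shaft and stud come out 86 mm apart, against 85 given. Next I move above the carrier for a close look.

```bash
python3 -m handwheel '[[-0.038,-0.022,-0.005,0],[-0.038,-0.022,-0.005,0],[-0.038,-0.022,-0.005,0],[-0.038,-0.022,-0.005,0],[-0.038,-0.022,-0.005,0],[-0.038,-0.022,-0.005,0],[-0.038,-0.022,-0.005,0],[-0.038,-0.022,-0.005,0],[-0.038,-0.022,-0.005,0],[-0.038,-0.022,-0.005,0]]' 0.0854 40; python3 -m handwheel '[[0,0,0,0],[0,0,0,0],[0,0,0,0]]'
python3 - <<'E'
from h import *
s=r.sense(); print(s["tool_pos"],s["tcp_rot"]); im=r.snapshot("wrist"); cv2.imwrite("pics/w1.png",im[:,:,::-1]); print(proj("wrist",np.array([457,286,69]),s))
import json;json.dump({k:np.array(v).tolist() for k,v in s.items()},open("w1.json","w"))
E
```

```text
time: 1.15
tool_pos: [455.8, 284.7, 281.3]
tcp_rot: [-180.0, -0.0, 167.2]
ft_force: [-0.3, 0.1, 0.0]
finger_gap: 85.5
grip_force: 0.0
time: 1.45
tool_pos: [454.1, 286.8, 280.9]
tcp_rot: [-180.0, -0.1, 167.2]
ft_force: [0.2, -0.2, -0.1]
finger_gap: 85.3
grip_force: 0.0
[454.05928895 286.75068706 280.85052802] [-1.79989327e+02 -5.77102415e-02  1.67206798e+02]
[np.float64(321.1746967379654), np.float64(211.21729123111808)]
```

View pics/w1.png

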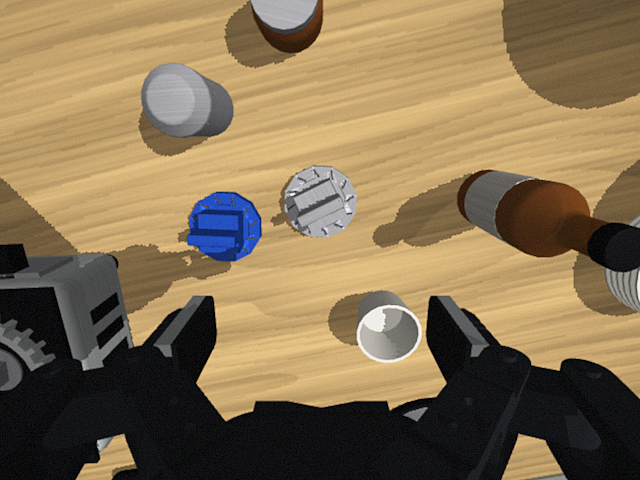

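The wrist view shows the steel carrier at (320,201), with the blue look-alike at (226,226). I segment the carrier to get its disc centre and wing direction.

```bash
python3 - <<'E'
from h import *
import json
s=json.load(open("w1.json")); im=cv2.imread("pics/w1.png"); c=im[150:250,270:370]
hsv=cv2.cvtColor(im,cv2.COLOR_BGR2HSV); m=((hsv[:,:,1]<50)).astype(np.uint8)*255; w=np.zeros_like(m); w[155:245,275:370]=m[155:245,275:370]
w=cv2.morphologyEx(w,cv2.MORPH_CLOSE,np.ones((5,5)))
cn=max(cv2.findContours(w,0,2)[0],key=cv2.contourArea); e=cv2.fitEllipse(cn); print(e)
for z in(6,12): print(z,onz("wrist",e[0],z,s))
cv2.imwrite("pics/c1.png",cv2.resize(c,None,fx=6,fy=6,interpolation=cv2.INTER_CUBIC))
E
```

```text
((319.96551513671875, 201.1943817138672), (71.15796661376953, 71.42547607421875), 75.76014709472656)
6 [457.58871486 284.37326023   6.        ]
12 [456.5553224  284.63133519  12.        ]
```

View pics/c1.png

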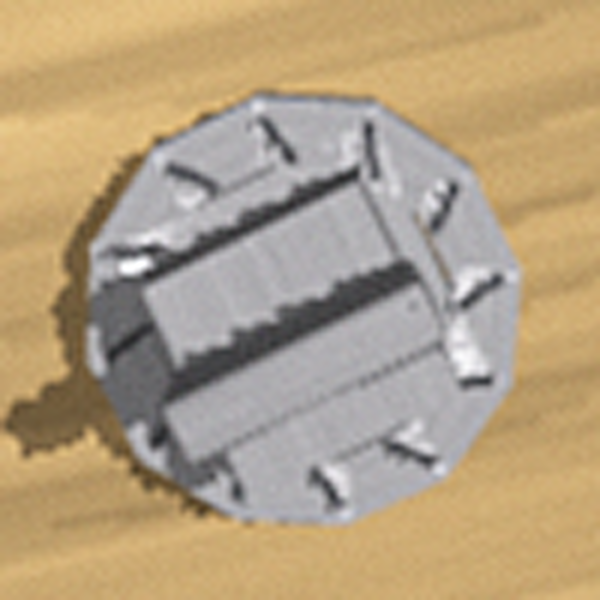

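```bash
python3 - <<'E'
from h import *
import json
s=json.load(open("w1.json"))
f=lambda u,v:onz("wrist",(270+u/6,150+v/6),69,s)
P=[f(165,405),f(415,275),f(445,340),f(205,465)]
c=sum(P)/4; d=(P[1]-P[0]+P[2]-P[3])/2; print(c,np.linalg.norm(d),np.linalg.norm(P[0]-P[3]),np.degrees(np.arctan2(d[1],d[0])))
R=Ro.from_euler("xyz",s["tcp_rot"],degrees=True).as_matrix(); print("tool shift",R.T@(c-s["tool_pos"]))
E
```

```text
[457.75375508 285.7409909   69.        ] 46.79634990774461 12.416758072107397 105.14964394658749
tool shift [-4.03971422e+00 -1.27091373e-01  2.11846594e+02]
```

```bash
python3 -m handwheel '[[-0.0036,-0.0006,0.02,7.75],[0,0,0.02,7.75],[0,0,0.02,7.75],[0,0,0.02,7.75],[0,0,0.02,7.75],[0,0,0.02,7.75],[0,0,0.02,7.75],[0,0,0.02,7.75],[0,0,0.02,0],[0,0,0,0]]'; python3 -m handwheel '[[0,0,0.02,0],[0,0,0.02,0],[0,0,0.018,0],[0,0,0,0],[0,0,0,0]]'
```

```text
time: 2.5
tool_pos: [454.9, 284.8, 97.9]
tcp_rot: [-179.7, 0.1, 105.3]
ft_force: [-0.9, 0.1, -0.4]
finger_gap: 85.5
grip_force: 0.0
time: 3.0
tool_pos: [458.1, 285.5, 44.2]
tcp_rot: [180.0, -0.0, 105.3]
ft_force: [0.0, -0.1, 0.5]
finger_gap: 85.2
grip_force: 0.0
```

```bash
python3 -m handwheel '[[0,0,0.0,0],[0,0,0,0],[0,0,0,0],[0,0,0,0],[0,0,0,0],[0,0,0,0],[0,0,0,0],[0,0,0,0]]' 0 50; python3 -m handwheel '[[0,0,-0.02,0],[0,0,-0.03,0],[0,0,-0.04,0],[0,0,-0.04,0],[0,0,-0.04,0],[0,0,-0.03,0],[0,0,0,0],[0,0,0,0]]'
```

```text
time: 3.8
tool_pos: [458.4, 284.8, 43.6]
tcp_rot: [180.0, 0.0, 105.2]
ft_force: [-1.4, -1.3, 4.2]
finger_gap: 11.0
grip_force: 50.5
time: 4.6
tool_pos: [458.0, 284.7, 242.1]
tcp_rot: [-180.0, 0.0, 105.2]
ft_force: [0.3, 0.1, -5.3]
finger_gap: 11.0
grip_force: 49.4
```

The carrier is held, with about 5 N of weight at the wrist. I move past the shaft so the wrist camera looks straight down on it.

```bash
python3 -m handwheel '[[-0.0425,-0.0016,0,0],[-0.0425,-0.0016,0,0],[-0.0425,-0.0016,0,0],[-0.0425,-0.0016,0,0],[-0.0425,-0.0016,0,0],[-0.0425,-0.0016,0,0],[-0.0425,-0.0016,0,0],[-0.0425,-0.0016,0,0],[-0.0425,-0.0016,0,0],[-0.0425,-0.0016,0,0]]'; python3 -m handwheel '[[0,0,0,0],[0,0,0,0],[0,0,0,0],[0,0,0,0],[0,0,0,0]]'
python3 - <<'E'
from h import *
s=r.sense(); print(s["tool_pos"],s["tcp_rot"]); im=r.snapshot("wrist"); cv2.imwrite("pics/w2.png",im[:,:,::-1])
print(proj("wrist",np.array([533,-52,156]),s),proj("wrist",np.array([617,-69,152]),s))
import json;json.dump({k:np.array(v).tolist() for k,v in s.items()},open("w2.json","w"))
E
```

```text
time: 5.6
tool_pos: [552.5, -130.8, 239.1]
tcp_rot: [-179.7, -0.2, 105.2]
ft_force: [1.2, 0.8, -3.7]
finger_gap: 11.2
grip_force: 49.5
time: 6.1
tool_pos: [553.9, -128.5, 242.9]
tcp_rot: [-180.0, -0.0, 105.3]
ft_force: [0.8, 0.9, -4.1]
finger_gap: 10.8
grip_force: 49.7
[ 553.87058085 -128.46340613  242.87627833] [-1.79975048e+02 -2.17789873e-02  1.05265672e+02]
[np.float64(321.3533195601174), np.float64(119.91497607093726)] [np.float64(438.8688092975639), np.float64(182.43200377529283)]
```

View pics/w2.png

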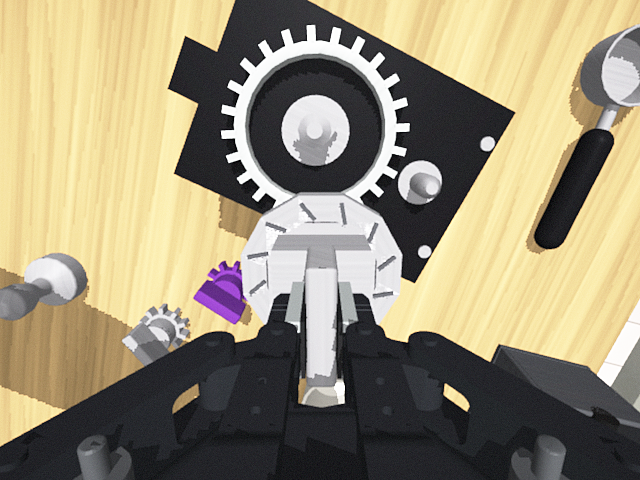

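The wrist view shows the collar centred near (316,122), the shaft in it at (315,128), the stud tip at about (433,187) and the held carrier at (322,260). I zoom in on the shaft for the square's angle and fit the ring for its centre.

```bash
python3 - <<'E'
from h import *
import json
s=json.load(open("w2.json")); im=cv2.imread("pics/w2.png")
c=im[85:175,265:465].astype(float)
c=255*np.clip((c-110)/145,0,1)**2
cv2.imwrite("pics/c2.png",cv2.resize(c.astype(np.uint8),None,fx=4,fy=4,interpolation=cv2.INTER_CUBIC))
g=cv2.cvtColor(im,cv2.COLOR_BGR2GRAY)
# inner ring edge: dark disc boundary, radial scan
O=np.array([315,122]);pts=[];po=[]
for a in np.radians(np.arange(150,390,3)):   # image angles, avoiding carrier below
    rr=np.arange(45,85,.5); v=np.array([g[int(round(O[1]+k*np.sin(a))),int(round(O[0]+k*np.cos(a)))] for k in rr])
    i=np.argmax(v>150); pts.append(O+rr[i]*np.array([np.cos(a),np.sin(a)]))
e=cv2.fitEllipse(np.float32(pts)); print(e, onz("wrist",e[0],136,s), onz("wrist",e[0],122,s))
for uv in[(316,128),(315,129)]: print(onz("wrist",uv,156,s))
print("stud",onz("wrist",(433,187),152,s))
E
```

```text
((314.91485595703125, 125.19219207763672), (139.7551727294922, 144.4774932861328), 168.5705108642578) [529.5486554  -55.56161195 136.        ] [529.23109978 -55.25197388 122.        ]
[531.07115639 -57.41737211 156.        ]
[530.63059056 -58.14662761 156.        ]
stud [614.34411829 -72.80680482 152.        ]
```

View pics/c2.png

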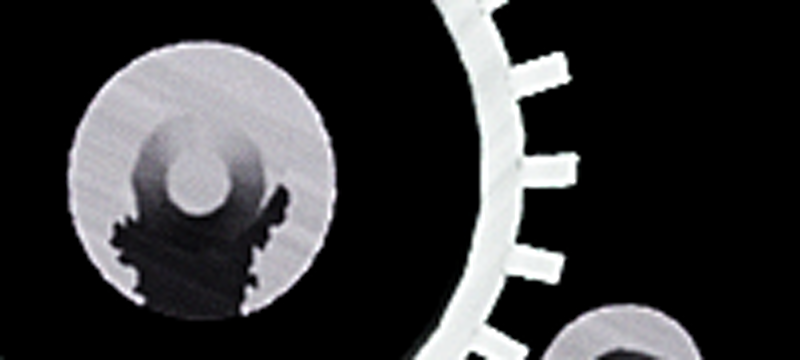

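```bash
python3 - <<'E'
from h import *
import json
s=json.load(open("w2.json")); im=cv2.imread("pics/w2.png")
sh=onz("wrist",(314.5,130.5),156,s); print(sh,onz("wrist",(315.5,130),123,s))
st=onz("wrist",(433,187),152,s);print(st,np.linalg.norm(st[:2]-sh[:2]))
R=Ro.from_euler("xyz",s["tcp_rot"],degrees=True).as_matrix(); print("tool shift",R.T@(sh-s["tool_pos"]))
c=cv2.createCLAHE(6,(4,4)).apply(cv2.cvtColor(im,cv2.COLOR_BGR2GRAY)[90:170,275:355])
cv2.imwrite("pics/c3.png",cv2.resize(c,None,fx=7,fy=7,interpolation=cv2.INTER_CUBIC))
E
```

```text
[530.5622712  -59.08047648 156.        ] [530.48645146 -58.28321412 123.        ]
[614.34411829 -72.80680482 152.        ] 84.89882208242058
tool shift [73.03871218 -4.17985048 86.90587629]
```

View pics/c3.png

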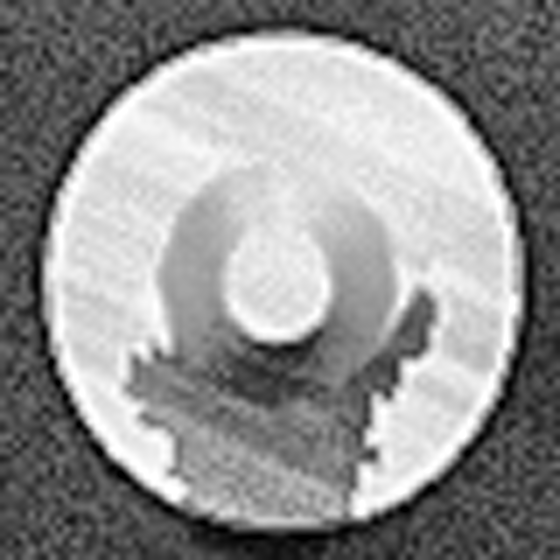

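The shaft comes to about (530.5,-58.7), and the shaft-to-stud distance checks at 84.9 mm. The square's angle is hidden by shadow, so I'll find it by turning under a light press.

```bash
python3 -m handwheel '[[0.025,-0.002,0,0],[0.025,-0.002,0,0],[0.023,0,0,0],[0,0,0,0],[0,0,0.02,0],[0,0,0.018,0],[0,0,0.005,0],[0,0,0.005,0],[0,0,0,0],[0,0,0,0]]'; python3 -m handwheel '[[0,0,0.005,0],[0,0,0.005,0],[0,0,0.004,0],[0,0,0,0],[0,0,0,0]]'
```

```text
time: 7.15
tool_pos: [531.6, -60.3, 196.2]
tcp_rot: [179.9, 0.0, 105.2]
ft_force: [0.0, 1.0, -4.8]
finger_gap: 11.0
grip_force: 49.6
time: 7.65
tool_pos: [530.6, -60.0, 180.7]
tcp_rot: [-179.9, -0.0, 105.2]
ft_force: [-0.9, 1.6, -4.6]
finger_gap: 11.0
grip_force: 49.6
```

```bash
python3 -m handwheel '[[0,0,0.002,0],[0,0,0.001,0],[0,0,0,0],[0,0,0,0]]'; python3 -m handwheel '[[0,0,0,4],[0,0,0,4],[0,0,0,4],[0,0,0,4],[0,0,0,4]]'
```

```text
time: 8.05
tool_pos: [531.3, -60.1, 179.5]
tcp_rot: [180.0, 0.0, 105.2]
ft_force: [-5.1, 2.6, 4.4]
finger_gap: 11.0
grip_force: 51.0
time: 8.55
tool_pos: [531.3, -60.2, 179.4]
tcp_rot: [179.9, 0.0, 85.0]
ft_force: [-2.5, 2.4, 3.7]
finger_gap: 11.3
grip_force: 50.8
```

It rides at 179.4 as predicted, on top of the square with a light press. I keep turning.

```bash
for i in 1 2; do python3 -m handwheel '[[0,0,0,4],[0,0,0,4],[0,0,0,4],[0,0,0,4],[0,0,0,4],[0,0,0,4]]' | sed -n '1,4p'; done
```

```text
time: 9.15
tool_pos: [530.7, -59.3, 178.2]
tcp_rot: [-179.9, -0.1, 61.0]
ft_force: [-2.3, 5.1, -2.6]
time: 9.75
tool_pos: [531.0, -60.4, 179.6]
tcp_rot: [180.0, 0.0, 37.0]
ft_force: [-6.3, 1.4, 6.4]
```

At yaw 61 it dipped to 178.2 and the press force vanished, so the square lies near there. I turn back to about 69 and then go through 60 slowly, pressing a little more.

```bash
python3 -m handwheel '[[0,0,0,-6],[0,0,0,-6],[0,0,0,-4]]' | sed -n '1,4p'; python3 -m handwheel '[[0,0,0.001,-2],[0,0,0,-2],[0,0,0,0]]'| sed -n '1,4p';  python3 -m handwheel '[[0,0,0.001,-2],[0,0,0,-2],[0,0,0,0]]'| sed -n '1,4p'
```

```text
time: 10.05
tool_pos: [531.8, -59.4, 179.5]
tcp_rot: [179.9, -0.1, 53.4]
ft_force: [-1.0, 6.4, 2.5]
time: 10.35
tool_pos: [532.1, -59.3, 179.3]
tcp_rot: [179.9, -0.1, 57.3]
ft_force: [-2.6, 6.9, 6.4]
time: 10.65
tool_pos: [532.3, -59.0, 179.1]
tcp_rot: [179.9, -0.2, 61.3]
ft_force: [-4.6, 8.3, 11.6]
```

```bash
python3 -m handwheel '[[0,0,0.00,-2],[0,0,0,0]]'| sed -n '1,4p';  python3 -m handwheel '[[0,0,0.00,-2],[0,0,0,0]]'| sed -n '1,4p'
```

```text
time: 10.85
tool_pos: [532.4, -58.9, 179.1]
tcp_rot: [179.9, -0.2, 63.3]
ft_force: [-4.9, 8.1, 11.3]
time: 11.05
tool_pos: [532.3, -58.9, 179.0]
tcp_rot: [179.9, -0.2, 65.3]
ft_force: [-3.6, 9.1, 11.3]
```

Side forces of about 9 N mean I'm slightly off axis. I shift with the force and keep turning.

```bash
python3 -m handwheel '[[0.001,-0.0015,0,0],[0,0,0,0],[0,0,0,0]]'| sed -n '1,4p';for i in 1 2 3; do python3 -m handwheel '[[0,0,0,-2],[0,0,0,-2],[0,0,0,0]]'| sed -n '2,4p'; done
```

```text
time: 11.35
tool_pos: [532.0, -58.4, 179.2]
tcp_rot: [179.7, -0.1, 65.2]
ft_force: [-1.0, 5.0, 8.4]
tool_pos: [531.1, -58.7, 177.7]
tcp_rot: [179.8, -0.0, 69.2]
ft_force: [-0.3, -0.3, -4.6]
tool_pos: [530.0, -59.0, 175.9]
tcp_rot: [-180.0, 0.0, 73.2]
ft_force: [-0.5, 0.6, -5.1]
tool_pos: [530.2, -58.7, 176.0]
tcp_rot: [180.0, 0.0, 77.1]
ft_force: [-0.2, 0.2, -4.8]
```

It dropped near yaw 69–73 and now carries only its own weight. I lower it to home, turning back a little first.

```bash
python3 -m handwheel '[[0,0,0,2],[0,0,0.003,2],[0,0,0.003,0],[0,0,0,0]]'| sed -n '1,4p'; python3 -m handwheel '[[0,0,0.003,0],[0,0,0.002,0],[0,0,0,0],[0,0,0,0]]'| sed -n '1,4p'; python3 -c "
from h import *;print(r.sense()['wrist_torque'])"
```

```text
time: 12.65
tool_pos: [529.7, -58.7, 169.5]
tcp_rot: [-179.9, 0.0, 73.2]
ft_force: [-0.3, -0.2, -4.4]
time: 13.05
tool_pos: [530.3, -58.8, 165.7]
tcp_rot: [180.0, 0.0, 73.2]
ft_force: [-2.2, -0.9, -0.6]
[-0.08742901  0.34010088 -0.009971  ]
```

Home: the TCP is at 165.7 against 165.6 expected. I release and lift.

```bash
python3 -m handwheel '[[0,0,0,0],[0,0,0,0],[0,0,0,0],[0,0,0,0],[0,0,0,0]]' 0.06; python3 -m handwheel '[[0,0,-0.03,0],[0,0,-0.03,0],[0,0,-0.03,0],[0,0,-0.03,0],[0,0,0,0],[0,0,0,0],[0,0,0,0]]'
python3 - <<'E'
from h import *
s=r.sense(); print(s["tool_pos"],s["tcp_rot"]); im=r.snapshot("wrist"); cv2.imwrite("pics/w3.png",im[:,:,::-1])
import json;json.dump({k:np.array(v).tolist() for k,v in s.items()},open("w3.json","w"))
E
```

```text
time: 13.55
tool_pos: [530.2, -58.6, 165.4]
tcp_rot: [180.0, -0.0, 73.2]
ft_force: [1.2, 0.5, -0.4]
finger_gap: 60.3
grip_force: 0.0
time: 14.25
tool_pos: [529.6, -58.5, 284.0]
tcp_rot: [-179.9, 0.0, 73.2]
ft_force: [-0.6, 0.8, -0.7]
finger_gap: 60.1
grip_force: 0.0
[529.59572384 -58.49375928 283.95338842] [-1.79891664e+02  9.66611733e-03  7.31788412e+01]
```

View pics/w3.png

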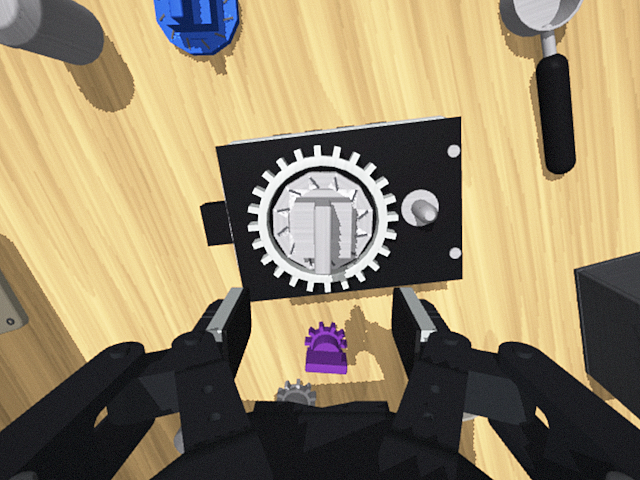

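The carrier sits level inside the collar and is released: its wing is at (323,235), the stud tip at (426,212) and the pinion just peeks out at (296,392). The carrier seated at TCP (530.3,-58.8), which confirms the camera, so the stud is at (614.3,-72.8). Next I look at the pinion from above.

```bash
python3 -m handwheel '[[-0.04,-0.005,0.002,0],[-0.04,-0.005,0.002,0],[-0.04,-0.005,0.002,0],[-0.04,-0.005,0.002,0],[-0.04,-0.005,0.002,0],[-0.04,-0.005,0.002,0],[-0.04,-0.005,0.002,0],[0,0,0,0],[0,0,0,0],[0,0,0,0]]' 0.0854
python3 - <<'E'
from h import *
s=r.sense(); print(s["tool_pos"],s["tcp_rot"]); im=r.snapshot("wrist"); cv2.imwrite("pics/w4.png",im[:,:,::-1])
import json;json.dump({k:np.array(v).tolist() for k,v in s.items()},open("w4.json","w"))
g=[proj("wrist",np.array([415,-317,z]),s) for z in(7,65)]; print(g)
u,v=map(int,g[0]); hsv=cv2.cvtColor(im,cv2.COLOR_RGB2HSV)
m=(hsv[:,:,1]<50).astype(np.uint8)
n,l,st,c=cv2.connectedComponentsWithStats(m)
for i in range(1,n):
    if 400<st[i,4]<8000: print(st[i],c[i])
x0=max(0,u-70);y0=max(0,v-70); cv2.imwrite("pics/c4.png",cv2.resize(im[y0:y0+130,x0:x0+140,::-1],None,fx=4.5,fy=4.5,interpolation=cv2.INTER_CUBIC)); print(x0,y0)
E
```

```text
time: 15.3
tool_pos: [415.7, -315.6, 270.5]
tcp_rot: [-179.9, -0.1, 73.2]
ft_force: [-0.8, -0.1, -0.3]
finger_gap: 85.4
grip_force: 0.0
[ 415.67314579 -315.5591803   270.49874068] [-1.79931464e+02 -6.05700232e-02  7.31987205e+01]
[[np.float64(320.96948072725087), np.float64(200.63414013137097)], [np.float64(320.968041416263), np.float64(210.78442078240914)]]
[ 478  128   95   78 5544] [526.62896825 165.44823232]
[ 296  180   49   50 1547] [321.23400129 206.28571429]
[ 171  186   63   55 2550] [202.65137255 213.46745098]
250 130
```

View pics/c4.png

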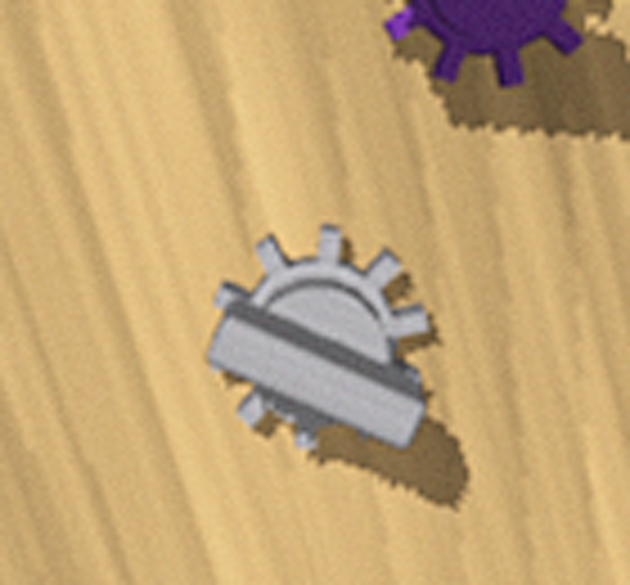

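The pinion crop shows the wing top with corners about (228,312), (425,398), (407,446) and (208,358). The hub arc and gear teeth are behind it, towards image up.

```bash
python3 - <<'E'
from h import *
import json
s=json.load(open("w4.json"))
f=lambda u,v,z=65:onz("wrist",(250+u/4.5,130+v/4.5),z,s)
P=[f(228,312),f(425,398),f(407,446),f(208,358)]
c=sum(P)/4; d=(P[1]-P[0]+P[2]-P[3])/2; print(c,np.linalg.norm(d),np.linalg.norm(P[0]-P[3]),np.degrees(np.arctan2(d[1],d[0])))
R=Ro.from_euler("xyz",s["tcp_rot"],degrees=True).as_matrix(); print("tool shift",R.T@(c-s["tool_pos"]))
# gear centre from opposite teeth tips at z=14
print((f(222,292,14)+f(430,320,14))/2,[np.degrees(np.arctan2(*(f(*t,14)-c)[1::-1])).round(1) for t in[(222,292),(265,245),(330,232),(385,262),(430,320)]],[np.linalg.norm((f(*t,14)-c)[:2]).round(1) for t in[(222,292),(265,245),(330,232),(385,262),(430,320)]])
# collar teeth in w3: polar profile about the collar centre at z=136
s=json.load(open("w3.json")); g=cv2.cvtColor(cv2.imread("pics/w3.png"),cv2.COLOR_BGR2GRAY)
a=np.arange(0,360,.5); S=np.array([530.4,-58.8,136.])
v=[]
for k in a:
    p=proj("wrist",S+59.5*np.array([np.cos(np.radians(k)),np.sin(np.radians(k)),0]),s); v.append(float(g[int(round(p[1])),int(round(p[0]))]))
v=np.array(v)>140; ph=np.angle(np.sum(v*np.exp(1j*np.radians(a*24))))/24; print("tooth phase",np.degrees(ph)%15, abs(np.sum(v*np.exp(1j*np.radians(a*24))))/v.sum())
E
```

```text
[ 413.64936084 -320.2160743    65.        ] 48.02867720468102 11.208794183541128 -40.9562010109709
tool shift [ -5.26032622  -0.34549773 205.49385487]
[ 417.87275039 -313.45880285   14.        ] [np.float64(138.1), np.float64(103.0), np.float64(66.7), np.float64(31.5), np.float64(-8.4)] [np.float64(26.5), np.float64(26.4), np.float64(26.3), np.float64(25.1), np.float64(28.5)]
tooth phase 2.4057972633667517 0.6841564373172295
```

The pinion centre is (413.6,-320.2) and its teeth line up with the wing. From the collar's tooth phase, the mesh should come at a wing angle of about 124° (mod 36). Now I grasp it.

```bash
python3 -m handwheel '[[-0.0053,-0.0003,0.018,-8.2],[0,0,0.018,-8.2],[0,0,0.018,-8.2],[0,0,0.018,-8.2],[0,0,0.018,-8.2],[0,0,0.018,-8.2],[0,0,0.018,-8.2],[0,0,0.018,-8.2],[0,0,0.018,0],[0,0,0,0]]' 0.06; python3 -m handwheel '[[0,0,0.02,0],[0,0,0.02,0],[0,0,0.018,0],[0,0,0.009,0],[0,0,0,0],[0,0,0,0]]'
```

```text
time: 16.35
tool_pos: [412.9, -318.9, 106.4]
tcp_rot: [180.0, -0.3, 138.9]
ft_force: [-1.2, 1.2, -0.3]
finger_gap: 60.2
grip_force: 0.0
time: 16.95
tool_pos: [414.5, -321.7, 43.4]
tcp_rot: [-180.0, 0.1, 138.8]
ft_force: [0.2, 0.6, 0.5]
finger_gap: 60.1
grip_force: 0.0
```

```bash
python3 -m handwheel '[[0.0015,0,0.003,0],[0,0,0,0],[0,0,0,0]]'|sed -n 2,4p; python3 -m handwheel '[[0,0,0,0],[0,0,0,0],[0,0,0,0],[0,0,0,0],[0,0,0,0],[0,0,0,0],[0,0,0,0]]' 0 50;  python3 -m handwheel '[[0,0,-0.02,0],[0,0,-0.03,0],[0,0,-0.04,0],[0,0,-0.04,0],[0,0,-0.04,0],[0,0,-0.03,0],[0,0,0,0],[0,0,0,0],[0,0,0,0]]'
```

```text
tool_pos: [412.8, -320.7, 39.8]
tcp_rot: [-180.0, 0.0, 138.8]
ft_force: [0.4, 0.1, -0.3]
time: 17.95
tool_pos: [412.8, -320.7, 39.5]
tcp_rot: [-180.0, 0.0, 138.8]
ft_force: [-0.1, -0.3, 2.5]
finger_gap: 11.1
grip_force: 49.5
time: 18.85
tool_pos: [411.8, -319.7, 236.9]
tcp_rot: [180.0, -0.2, 138.8]
ft_force: [-0.3, 0.5, -3.2]
finger_gap: 10.9
grip_force: 49.1
```

```bash
python3 -m handwheel '[[0.0014,0.0399,0,0],[0.0014,0.0399,0,0],[0.0014,0.0399,0,0],[0.0014,0.0399,0,0],[0.0014,0.0399,0,0],[0.0014,0.0399,0,0],[0.0014,0.0399,0,0],[0.0014,0.0399,0,0],[0,0,0,5],[0,0,0,0]]';python3 -m handwheel '[[0,0,0,0],[0,0,0,0],[0,0,0,0]]'
```

```text
time: 19.85
tool_pos: [613.7, -71.6, 236.1]
tcp_rot: [-179.8, -0.2, 133.8]
ft_force: [0.2, 0.8, -2.9]
finger_gap: 11.1
grip_force: 49.7
time: 20.15
tool_pos: [614.1, -73.8, 239.1]
tcp_rot: [-180.0, -0.0, 133.8]
ft_force: [-0.4, 0.7, -2.7]
finger_gap: 11.3
grip_force: 49.7
```

```bash
python3 -m handwheel '[[0,-0.0006,0.02,0],[0,0,0.02,0],[0,0,0.005,0],[0,0,0,0],[0,0,0.005,0],[0,0,0.005,0],[0,0,0.004,0],[0,0,0,0],[0,0,0,0]]'; python3 -m handwheel '[[0,0,0.003,0],[0,0,0.003,0],[0,0,0,0],[0,0,0,0]]'
```

```text
time: 21.05
tool_pos: [614.1, -73.4, 180.3]
tcp_rot: [-180.0, -0.0, 133.8]
ft_force: [-0.0, -0.3, -2.4]
finger_gap: 11.1
grip_force: 49.6
time: 21.45
tool_pos: [614.6, -73.5, 175.2]
tcp_rot: [180.0, 0.1, 133.8]
ft_force: [-1.2, 0.7, 3.9]
finger_gap: 11.3
grip_force: 50.5
```

It is on the stud and riding at 175.2, as predicted. I turn towards 124° under a light press.

```bash
for i in 1 2 3; do python3 -m handwheel '[[0,0,0,2],[0,0,0,2],[0,0,0,0]]'|sed -n 2,4p; done
```

```text
tool_pos: [614.5, -74.0, 175.0]
tcp_rot: [180.0, 0.1, 129.7]
ft_force: [-0.7, -3.1, 3.4]
tool_pos: [613.7, -73.2, 173.5]
tcp_rot: [-180.0, -0.1, 125.8]
ft_force: [0.6, -0.3, -1.6]
tool_pos: [613.8, -73.2, 173.6]
tcp_rot: [-180.0, -0.1, 121.8]
ft_force: [-0.3, 0.0, -2.1]
```

It dropped at about 125°. I turn back 2° and lower it home.

```bash
python3 -m handwheel '[[0,0,0,-2],[0,0,0.003,0],[0,0,0.003,0],[0,0,0,0]]'| sed -n 2,4p; python3 -m handwheel '[[0,0,0.003,0],[0,0,0.0025,0],[0,0,0.001,0],[0,0,0,0],[0,0,0,0]]'| sed -n '1,4p'
```

```text
tool_pos: [613.6, -73.3, 167.3]
tcp_rot: [-179.9, -0.1, 123.8]
ft_force: [0.2, 0.3, -1.6]
time: 23.25
tool_pos: [614.1, -73.4, 161.8]
tcp_rot: [180.0, 0.0, 123.8]
ft_force: [0.4, 0.7, -1.8]
```

```bash
python3 -m handwheel '[[0,0,0.001,0],[0,0,0,0],[0,0,0,0]]'| sed -n '1,4p'; python3 -m handwheel '[[0,0,0,0],[0,0,0,0],[0,0,0,0],[0,0,0,0],[0,0,0,0]]' 0.06 | sed -n 2,6p
```

```text
time: 23.55
tool_pos: [614.4, -73.5, 161.5]
tcp_rot: [180.0, 0.0, 123.8]
ft_force: [-2.4, 0.4, 3.8]
tool_pos: [614.1, -73.4, 160.7]
tcp_rot: [-180.0, -0.0, 123.8]
ft_force: [0.9, 0.2, 0.3]
finger_gap: 60.2
grip_force: 0.0
```

```bash
python3 -m handwheel '[[0,0,-0.03,0],[0,0,-0.03,0],[0,0,-0.03,0],[0,0,-0.03,0],[0,0,0,0],[0,0,0,0],[0,0,0,0]]'
python3 - <<'E'
from h import *
# check: wing tops triangulated from scene & side by projecting expected home points and saving crops
for n in("scene","side"):
    im=r.snapshot(n); cv2.imwrite(f"pics/{n}9.png",im[:,:,::-1])
s=r.sense(); im=r.snapshot("wrist"); cv2.imwrite("pics/w9.png",im[:,:,::-1])
hsv=cv2.cvtColor(im,cv2.COLOR_RGB2HSV); m=((hsv[:,:,1]<40)&(hsv[:,:,2]>120)).astype(np.uint8)
for nm,X in (("pin wing",[614.2,-73.2]),("car wing",[530.3,-58.8])):
    for z in (187,191,201,205): print(nm,z,np.round(proj("wrist",np.array(X+[z]),s)))
E
```

```text
time: 24.75
tool_pos: [613.6, -73.3, 279.3]
tcp_rot: [-179.9, -0.1, 123.8]
ft_force: [-0.1, -0.2, -0.3]
finger_gap: 59.9
grip_force: 0.0
pin wing 187 [323. 243.]
pin wing 191 [323. 245.]
pin wing 201 [323. 249.]
pin wing 205 [323. 251.]
car wing 187 [226. 155.]
car wing 191 [225. 156.]
car wing 201 [220. 156.]
car wing 205 [219. 157.]
```

Contact came at TCP 161.5, exactly the expected home height. Both parts are released, the arm is clear, and the last wrist force is near zero, so I hand in.

```bash
python3 -c "
from bench import r;print(r.hand_in())"
```

```text
the job is handed in; nothing more can be done
None
```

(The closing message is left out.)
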